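# Hold a blank through the slot of an end sander

## Robot

A 7-joint arm with a two-finger parallel gripper is mounted at the origin on the work surface. World frame = base frame: x ahead of the robot, y to its left, z up, the work surface at z = 0. Lengths are in m, angles in rad, forces in N, time in s.
With the tool pointing down it reaches from about 0.425 to 0.925 m from the base axis. Payload 6.8 kg.
Tool frame: the origin (TCP) lies on the front face of the gripper's body, between the roots of the fingers; the fingertips stand 73 mm ahead of it and the grasp point (between the pads) lies 54 mm ahead of it (env.nose_length is the distance from the TCP to the fingertips, in m); z points along the fingers, y is the direction in which the jaws open and shut (so a half turn about z gives the same grasp; the last joint's range is limited). The gripper opens to 85 mm and grips with 20 to 120 N. Pads are 22 mm wide; open, the fingers measure 114 mm over their backs; the gripper's body (76 mm by 85 mm) begins 54 mm behind the grasp point. The pads swing forward as they close: fully open they stand 13 mm farther back than shut.
Start: joints at [1.042, 0.477, 0.022, 1.555, -0.011, 1.109, -0.083], TCP at [0.276, -0.616, 0.304] pointing down, gripper open.
Joint ranges: [-2.96, 2.96], [-0.34, 2.1], [-1.41, 1.46], [0.24, 2.44], [-1.37, 4.51], [0.17, 1.92], [-2.96, 2.96]. Speed limits (rad/s): [2.39, 2.39, 3.14, 3.14, 3.14, 3.14, 3.14].

## Interface

Orientations are given as a unit quaternion [w, x, y, z].
In Python, from cell import env, kin, camera, calibration, job gives the robot as it stands. The module is installed in compiled form; this text tells all that it offers. Calls block until the motion is done:
- env.reach(position, orientation): joint-space move of the TCP to a pose.
- env.movel(position, velocity=0.15, rot=None, stop_force=None): straight line of the TCP; rot=None keeps the orientation; velocity is the mean speed in m/s. With stop_force (N) it stops when the force on the tool has changed by that much, and returns True; else False.
- env.goto_joints(angles): joint-space move.
- env.grip(opening, f_grip=None): finger opening in m; f_grip is the grip in N (None keeps the last); returns when the fingers have stopped.
- env.dwell(seconds).
- kin.inverse_kinematics(position, orientation): joint angles nearest the present ones, or None.
- env.get_state(): the state.
- camera(name): name is "scene" or "side" or "wrist"; returns (picture, depth): 384x512x3 uint8, blue, green, red; 384x512 float32, m along the optical axis (not along the pixel's ray), 0 where there is no reading.
- calibration(name): a dict with "fx", "fy", "cx", "cy" (pixels), "rvec" (rotation vector, rad) and "tvec" (3), from world to camera coordinates, as OpenCV has them. Camera axes: x right, y down, z forward; pixel columns grow to the right and rows downward; lengths in m; the calibration is good to about 2 mm. A picture is of the moment at which its call begins: read the wrist's pose just before it. calibration takes no time and is no camera call; for the wrist camera it gives the pose at the moment of the call.
A pose or a line that the arm cannot do raises env.PlanningError and nothing moves.
- job.job_done(): hands the job in, once; it reports no verdict.
The state is a dict: "time": time; "qpos": joint angles; "joint_velocities": joint speeds; "joint_torque": joint torques, N m; "tcp_pos": TCP position; "orientation": TCP orientation; "force": force on the tool from outside, world axes, zero at the start; "torque": the same for the moment, N m; "opening": finger opening in m.
Only numpy, scipy, OpenCV 4.12 (cv2) and the standard library are available. Lean on these libraries where they do the work, as an engineer would, in place of code of your own. Each camera call takes 0.05 s, during which the arm holds its last target. There are 200 camera calls.

## Task

Slide the shutter on the sander's cover fully open, then take from the rack the flat wooden blank that is narrow enough for the slot and pass its lower end straight down through the slot. Press it against the sprung sanding pad inside until the pencil line round the blank is level with the top of the cover (the pad about 10 mm down), and finish still gripping it and holding it pressed there. Leave the other blanks in the rack and everything else on the bench where it is.

Things in the scene. Friction and masses are not known exactly. Their poses are not given: they have to be found in the camera images.
- sander: end-sanding box fixed to the bench: green box with a flat steel cover 180 x 230 mm (local x, y), whose top is 110 mm above the bench. Origin: centre of its underside; z up. It stands to the left or to the right of the robot's midline, turned up to 0.35 rad.
- slot (a point): centre of the slot's mouth, at the top face of the sander's cover (110 mm above the bench). The slot goes straight down through the 20 mm thick cover: 16 mm wide along its x, 42 mm long along its y (a 14 x 40 mm section fits with 2 mm clearance) with sharp edges; below it the box is hollow. z up; axes parallel to the sander's.
- shutter (a joint): sliding metal shutter on top of the cover, hiding the slot: 0 = closed, 0.060 m = fully open (end stop). It slides along the sander's +y, takes about 2 N and stays where it is left. From about 0.050 m the slot is clear. At the start it stands between 0 and 0.012 m.
- shutter_grip (a point): centre of the top of the shutter's black grip, a block 16 mm (sander x) by 28 mm (sander y), rising 40 mm from the shutter plate, which is itself 6 mm thick on the cover: its top is 156 mm above the bench. Moves with the shutter; axes parallel to the sander's.
- pad (a joint): sprung sanding pad under the slot: 0 = up (its face 45 mm below the cover's top face), grows as it is pressed straight down, 0.020 m = bottomed. It resists with about 3.5 N at the start and 0.3 N more per mm (6.5 N at 10 mm). It does not sink under the blank's weight alone.
- rack: plywood rack fixed to the bench, 90 x 250 x 40 mm (local x, y, z), on the other side from the sander, with three equal pockets 18 x 60 mm (x, y) and 30 mm deep in a row along its y, 78 mm apart. One blank stands upright in each, in any order. Origin: centre of its underside.
- blank: the blank to be sanded: plain flat wooden blank 14 mm thick (its x) x 40 mm wide (its y) x 150 mm tall (z), the only one narrow enough for the slot, its lower edges rounded to 3 mm radius; 45 to 90 g. A pencil line runs round it 55 mm above its lower end. It stands upright in a rack pocket, its lower end 10 mm above the bench, with about 2 mm play across its thickness. Origin: centre of its lower end; z up its length.
- wide_blank: flat wooden blank 14 x 58 x 140 mm with a square top, upright in the rack; too wide for the slot. Origin: centre of its lower end. Bystander: leave it in the rack.
- round_blank: flat wooden blank 14 x 58 mm, 119 mm tall, with a rounded top, upright in the rack; too wide for the slot. Origin: centre of its lower end. Bystander: leave it in the rack.
- offcut: small wooden offcut 26 x 32 x 16 mm lying on a corner of the sander's cover. Origin: centre of its underside. Bystander.
- tape: roll of tape, 90 mm across, 24 mm high, on the bench. Origin: centre of its underside. Bystander.
- glue: white glue bottle, 54 mm across, 150 mm tall. Origin: centre of its underside. Bystander.
- jar: amber glass jar, 68 mm across, 85 mm tall. Origin: centre of its underside. Bystander.
- mug: white mug, 80 mm across, 90 mm tall. Origin: centre of its underside. Bystander.
- driver: screwdriver lying on the bench. Bystander.
- wrench: wrench lying on the bench. Bystander.
Not all that is in view belongs to the job. Leave any purple or red look-alike of the blank alone.

How it is judged:
By the outcome, as a careful person would: the job done as asked, in the order asked, and still so for the second after the job is handed in, while the arm keeps its last pose, push and grip.
It also fails if it takes over 51 s, if anything falls off the work surface, if the arm or the gripper's body presses on something with over 40 N, if the wrist force passes 120 N, or if a joint passes its speed limit or range.

## Working session

There is one attempt and no reset: what is moved stays moved. The work goes in short steps, each a Python script; the robot and the scene stay as the last script left them, time stands still between calls to the robot, and variables do not carry over. Pictures are saved under pics/ and viewed, about 8 in all and at most 12, crops included, and the job is handed in when it is done.

```bash
mkdir -p pics; cat > h.py <<'E'
import numpy as np, cv2
from cell import env, kin, camera, calibration, job
def cal(n):
    c=calibration(n);R=cv2.Rodrigues(np.array(c["rvec"],float))[0];return c,R,np.array(c["tvec"],float).ravel()
def cloud(c,R,t,d):
    v,u=np.mgrid[:d.shape[0],:d.shape[1]]
    P=np.stack([(u-c["cx"])/c["fx"]*d,(v-c["cy"])/c["fy"]*d,d],-1)
    return (P-t)@R
def ray(c,R,t,u,v,z):
    d=R.T@np.array([(u-c["cx"])/c["fx"],(v-c["cy"])/c["fy"],1]);o=-R.T@t
    return o+d*(z-o[2])/d[2]
def quat(yaw):  # tool down, tool y axis at angle yaw+90deg
    from scipy.spatial.transform import Rotation as Ro
    q=(Ro.from_euler('z',yaw)*Ro.from_euler('x',np.pi)).as_quat();return [q[3],q[0],q[1],q[2]]
def st():
    s=env.get_state();print('t',round(s['time'],2),'tcp',np.round(s['tcp_pos'],4),'q',np.round(s['orientation'],3),'F',np.round(s['force'],2),'T',np.round(s['torque'],2),'op',round(s['opening'],4));return s
E
python3 - <<'E'
from h import *
ims=[]
for n in("scene","side"):
    p,d=camera(n);c,R,t=cal(n);np.savez(f'{n}.npz',p=p,d=d,R=R,t=t,c=[c[k] for k in("fx","fy","cx","cy")])
    cv2.imwrite(f'pics/{n}.png',p);print(n,-R.T@t,R[2],c["fx"])
    ims.append(p)
st();print(env.nose_length)
E
```

```text
scene [ 1.37227107 -0.81742151  1.1990438 ] [-0.50146719  0.5270961  -0.68607606] 404.9243387467019
side [0.09875008 1.00175162 0.94695007] [ 0.36555229 -0.70462633 -0.60817206] 432.8774656699425
t 0.1 tcp [ 0.2756 -0.6157  0.303 ] q [-0.001  0.978  0.209 -0.   ] F [0.21 0.63 0.17] T [-0.03 -0.04  0.02] op 0.0855
0.0726
```

View pics/scene.png

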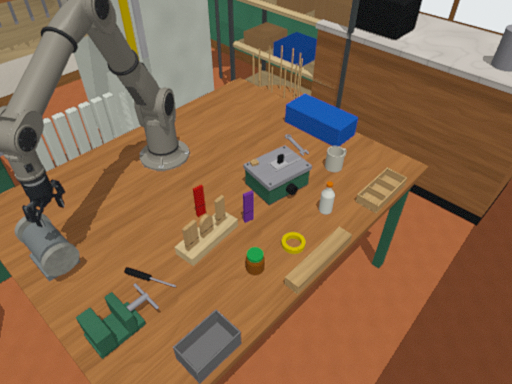

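View pics/side.png

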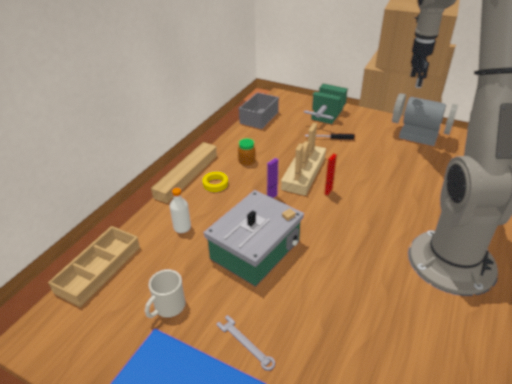

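Scene view: the rack is at about (207,235) with three plain blanks at (190,233), (206,225) and (220,208). The red look-alike is at (200,200) and the purple one at (248,207). The sander is at (278,172) with its black grip at (280,158). Next I'll measure with the depth images.

```bash
cat > m.py <<'E'
from h import *
def load(n):
    z=np.load(n+'.npz');c=dict(zip(("fx","fy","cx","cy"),z['c']));return z['p'],z['d'],c,z['R'],z['t']
for n,(bs,br) in {"scene":((235,135,330,205),(165,185,245,265)),"side":((195,185,310,285),(275,115,345,200))}.items():
    p,d,c,R,t=load(n);W=cloud(c,R,t,d)
    v,u=np.mgrid[:384,:512]
    def sel(b,z0,z1): return (u>=b[0])&(u<b[2])&(v>=b[1])&(v<b[3])&(d>0)&(W[...,2]>z0)&(W[...,2]<z1)
    P=W[sel(bs,.103,.118)];r=cv2.minAreaRect(P[:,:2].astype(np.float32));print(n,'cover',r,np.median(P[:,2]),len(P))
    P=W[sel(bs,.145,.165)];print(' grip',P.mean(0),np.ptp(P,0),len(P), cv2.minAreaRect(P[:,:2].astype(np.float32)))
    P=W[sel(br,.034,.046)];r=cv2.minAreaRect(P[:,:2].astype(np.float32));print(' rack',r,np.median(P[:,2]),len(P))
    m=sel(br,.06,.2);hsv=cv2.cvtColor(p,cv2.COLOR_BGR2HSV);m&=(hsv[...,0]>8)&(hsv[...,0]<30)
    k,l,s,_=cv2.connectedComponentsWithStats(m.astype(np.uint8))
    for i in range(1,k):
        if s[i,4]<30: continue
        P=W[l==i];print('  blank px',s[i],'ztop',np.percentile(P[:,2],98),'rect',cv2.minAreaRect(P[:,:2].astype(np.float32)))
    x0,y0,x1,y1=br;a=cv2.resize(p[y0:y1,x0:x1],None,fx=5,fy=5,interpolation=cv2.INTER_CUBIC)
    x0,y0,x1,y1=bs;b=cv2.resize(p[y0:y1,x0:x1],(380,int(380*(y1-y0)/(x1-x0))),interpolation=cv2.INTER_CUBIC)
    h=max(a.shape[0],b.shape[0]);o=np.zeros((h,a.shape[1]+b.shape[1],3),np.uint8);o[:a.shape[0],:a.shape[1]]=a;o[:b.shape[0],a.shape[1]:]=b
    cv2.imwrite(f'pics/crop_{n}.png',o);print(o.shape)
E
python3 m.py
```

```text
scene cover ((0.5574668049812317, 0.18150781095027924), (0.34122374653816223, 0.33527234196662903), 53.609527587890625) 0.10651795354868679 1287
 grip [0.58950388 0.10346959 0.14833298] [0.26141193 0.29192258 0.00992055] 51 ((0.6024547219276428, 0.14700394868850708), (0.3414686918258667, 0.21984416246414185), 54.42876052856445)
 rack ((0.5082688927650452, -0.19560618698596954), (0.17353111505508423, 0.287747859954834), 3.96397066116333) 0.03723040599333197 679
  blank px [214 196  12  24 210] ztop 0.15903608965449914 rect ((0.5424867868423462, -0.13174453377723694), (0.018233245238661766, 0.045666132122278214), 3.761352777481079)
  blank px [199 214  15  20 192] ztop 0.12573775700484316 rect ((0.5486781597137451, -0.21062280237674713), (0.018332136794924736, 0.06181134283542633), 4.2690205574035645)
  blank px [182 220  17  27 300] ztop 0.14875965450083764 rect ((0.5552271008491516, -0.2883300483226776), (0.0203073862940073, 0.0606490820646286), 6.145294189453125)
(400, 780, 3)
side cover ((0.5255092978477478, 0.21366196870803833), (0.235579714179039, 0.1845412403345108), 80.17618560791016) 0.10895944546460651 3519
 grip [0.52603199 0.23109733 0.15272979] [0.01713861 0.02868306 0.01305007] 59 ((0.5267354249954224, 0.22934548556804657), (0.02888210117816925, 0.015539774671196938), 84.09133911132812)
 rack ((0.5479767322540283, -0.1883290857076645), (0.20022839307785034, 0.25454145669937134), 27.682096481323242) 0.03870122797232642 724
  blank px [295 123  22  51 489] ztop 0.159450055658553 rect ((0.5433873534202576, -0.2100575566291809), (0.016172558069229126, 0.2109706550836563), 5.14801549911499)
(425, 730, 3)
```

View pics/crop_scene.png

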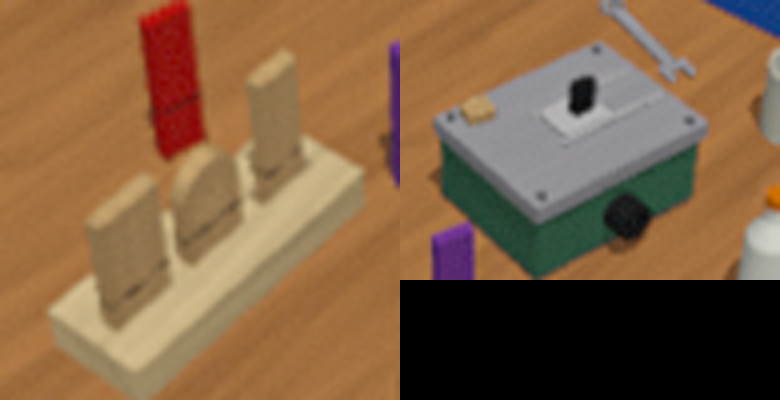

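Candidates in the rack, by base position and size:
- Blank at px (220,208): base (0.542,-0.132), 46 mm measured width, top at 0.159 m. This matches the 40 mm blank.
- Rounded one at (206,225): 62 mm wide.
- Square one at (190,233): 61 mm wide.
- Red (200,200) and purple (248,207): look-alikes, not used.

The crop confirms the narrow one at (220,208). The shutter comes first. The grip is at about (0.526,0.230), the sander's yaw is about -9.8°, and the rails run off towards +y.

```bash
python3 - <<'E'
from h import *
env.grip(0.05)
env.reach([0.526,0.230,0.31],quat(np.radians(80.2)))
st()
c,R,t=cal("wrist");p,d=camera("wrist");np.savez('w1.npz',p=p,d=d,R=R,t=t,c=[c[k] for k in("fx","fy","cx","cy")])
cv2.imwrite('pics/w1.png',p)
W=cloud(c,R,t,d)
print(-R.T@t,R[2])
dark=(p.max(2)<60)&(W[...,2]>.145)&(W[...,2]<.165)&(np.hypot(W[...,0]-.526,W[...,1]-.23)<.05)
P=W[dark];print(len(P));print(P.mean(0),cv2.minAreaRect(P[:,:2].astype(np.float32)))
m=(W[...,2]>.104)&(W[...,2]<.121)&(d>0);P=W[m];print('cover',cv2.minAreaRect(P[:,:2].astype(np.float32)),np.median(P[:,2]))
E
```

```text
t 3.63 tcp [0.5265 0.2291 0.3098] q [ 0.     0.765  0.643 -0.   ] F [0.1  0.19 0.29] T [-0.01 -0.    0.02] op 0.05
[0.53856136 0.29561646 0.38037688] [-0.04511978 -0.26300096 -0.96373996]
326
[0.53066585 0.23557286 0.1552214 ] ((0.5303087830543518, 0.22981524467468262), (0.02363891899585724, 0.013955844566226006), 80.61992645263672)
cover ((0.6006935834884644, 0.2000718116760254), (0.2303873747587204, 0.3306613266468048), 80.08344268798828) 0.11076645554109656
```

View pics/w1.png

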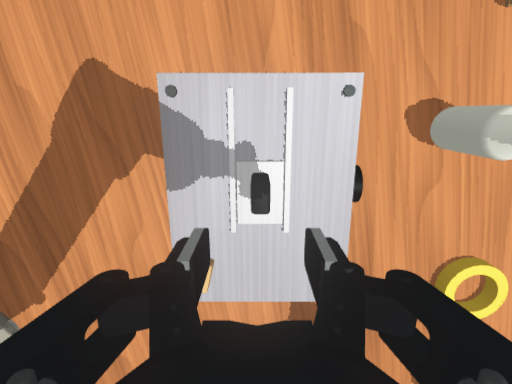

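Wrist view: the grip is at (260,193) between the jaws, and the rails run up the image (+y). Glue is at top right, and the offcut is clear of the fingers. Next I'll grip and slide the shutter.

```bash
python3 - <<'E'
from h import *
y=np.radians(-9.8);Y=np.array([-np.sin(y),np.cos(y),0])
env.movel([0.529,0.231,0.197],0.2,stop_force=12)
s0=st();env.grip(0.0,30);s=st()
p0=np.array(s['tcp_pos'])
print(env.movel(p0+0.072*Y,0.06,stop_force=14))
s=st();p1=np.array(s['tcp_pos']);print('slid',(p1-p0)@Y)
E
```

```text
t 4.4 tcp [0.5294 0.2316 0.1979] q [-0.     0.765  0.644  0.001] F [0.19 0.1  1.14] T [-0.   -0.04 -0.  ] op 0.0502
t 4.8 tcp [0.5296 0.2313 0.1983] q [0.    0.765 0.644 0.001] F [-1.12 -0.07  6.04] T [-0.22  0.2   0.02] op 0.0154
True
t 5.73 tcp [0.5397 0.2885 0.1982] q [ 0.002  0.765  0.644 -0.002] F [-1.97 -2.76  8.18] T [-0.47  0.4  -0.04] op 0.0159
slid 0.05809338026469823
```

```bash
python3 - <<'E'
from h import *
y=np.radians(-9.8);Y=np.array([-np.sin(y),np.cos(y),0])
p0=np.array(env.get_state()['tcp_pos'])
print(env.movel(p0+0.006*Y,0.03,stop_force=20));s=st();print((np.array(s['tcp_pos'])-p0)@Y)
env.grip(0.05);s=st()
p=np.array(s['tcp_pos']);p[2]=.30;env.movel(p,0.25)
env.movel([.52,.20,.32],.25)
st()
c,R,t=cal("wrist");p,d=camera("wrist");np.savez('w2.npz',p=p,d=d,R=R,t=t,c=[c[k] for k in("fx","fy","cx","cy")])
cv2.imwrite('pics/w2.png',p)
E
```

```text
True
t 5.98 tcp [0.5399 0.2892 0.1981] q [ 0.005  0.766  0.643 -0.007] F [-1.39 -3.99  6.66] T [-0.35  0.24  0.06] op 0.0152
0.0006795165567342095
t 6.41 tcp [0.5398 0.2883 0.1974] q [ 0.005  0.766  0.643 -0.007] F [ 0.29  0.1  -0.61] T [-0.01  0.01  0.04] op 0.0501
t 7.48 tcp [0.5197 0.199  0.3191] q [ 0.005  0.766  0.642 -0.008] F [0.43 0.39 0.67] T [ 0.04  0.01 -0.01] op 0.0501
```

View pics/w2.png

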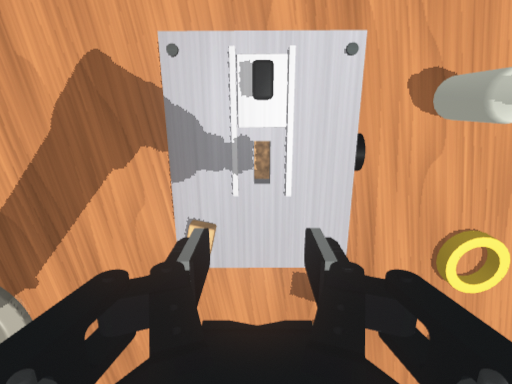

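Wrist view: the shutter is open, with its plate now at (262,90). The slot mouth is at about (253–270, 140–184) with the brown pad inside. The shutter is on its end stop: a second push moved it only 0.7 mm. Next I'll measure the slot.

```bash
cat > slot.py <<'E'
from h import *
def slot(f):
    z=np.load(f);p,d,R,t=z['p'],z['d'],z['R'],z['t'];c=dict(zip(("fx","fy","cx","cy"),z['c']));W=cloud(c,R,t,d)
    # plane intersection of each pixel at z
    def plane(u,v,zz): return np.array([ray(c,R,t,a,b,zz) for a,b in zip(u,v)])
    m=(W[...,2]<.104)&(W[...,2]>.03)&(d>0)&(np.hypot(W[...,0]-.525,W[...,1]-.20)<.07)
    k,l,s,ce=cv2.connectedComponentsWithStats(m.astype(np.uint8));i=1+np.argmax(s[1:,4])
    v,u=np.nonzero(l==i);P=plane(u,v,.11)[:,:2]
    print('slot comps',s[i],'rect',cv2.minAreaRect(P.astype(np.float32)),'mean',P.mean(0))
    m=(W[...,2]>.104)&(W[...,2]<.116)&(np.hypot(W[...,0]-.526,W[...,1]-.21)<.16)
    k,l,s,ce=cv2.connectedComponentsWithStats(m.astype(np.uint8));i=1+np.argmax(s[1:,4])
    P=W[l==i];print('cover z',np.median(P[:,2]))
    # left & right cover edges in rows clear of fingers -> yaw
    out=[]
    for rng in (0,1):
        vs=np.arange(45,215,3);us=[(np.nonzero(l[r]==i)[0][0]-.5 if rng==0 else np.nonzero(l[r]==i)[0][-1]+.5) for r in vs]
        E=plane(us,vs,.11);vx,vy,x,y=cv2.fitLine(E[:,:2].astype(np.float32),cv2.DIST_HUBER,0,.001,.001).ravel();out.append((np.degrees(np.arctan2(vy,vx))%180,x,y))
    print('edges',np.round(out,4))
    m=(p.max(2)<60)&(W[...,2]>.153)&(W[...,2]<.160)&(np.hypot(W[...,0]-.54,W[...,1]-.28)<.05)
    v,u=np.nonzero(m);P=plane(u,v,.156)
    print('grip',len(P),P.mean(0),cv2.minAreaRect(P[:,:2].astype(np.float32)))
if __name__=='__main__':
    import sys;slot(sys.argv[1])
E
python3 slot.py w2.npz
```

```text
slot comps [254 141  16  42 656] rect ((0.5272309184074402, 0.2138499617576599), (0.04033704474568367, 0.014861008152365685), 79.91060638427734) mean [0.52724975 0.21425023]
cover z 0.11073531475485257
edges [[80.1201  0.4434  0.2585]
 [80.0457  0.621   0.2268]]
grip 302 [0.5388973  0.28702364 0.156     ] ((0.5395047068595886, 0.28389880061149597), (0.025990677997469902, 0.014433522708714008), 79.87586975097656)
```

```bash
python3 - <<'E'
from h import *
env.reach([0.542,-0.16,0.33],quat(np.radians(94.6)))
env.grip(0.045)
st()
c,R,t=cal("wrist");p,d=camera("wrist");np.savez('w3.npz',p=p,d=d,R=R,t=t,c=[c[k] for k in("fx","fy","cx","cy")])
cv2.imwrite('pics/w3.png',p)
W=cloud(c,R,t,d)
m=(W[...,2]>.154)&(W[...,2]<.168)&(np.hypot(W[...,0]-.542,W[...,1]+.13)<.05)
v,u=np.nonzero(m);P=np.array([ray(c,R,t,a,b,.16) for a,b in zip(u,v)])
print('top',len(P),u.min(),u.max(),v.min(),v.max(),P.mean(0),cv2.minAreaRect(P[:,:2].astype(np.float32)),np.median(W[m][:,2]))
hsv=cv2.cvtColor(p,cv2.COLOR_BGR2HSV)
for n,k in(('red',((hsv[...,0]<4)|(hsv[...,0]>176))),('purple',(hsv[...,0]>125)&(hsv[...,0]<160))):
    k=k&(hsv[...,1]>130)&(hsv[...,2]>60)&(d>0)
    if k.sum()>20: Q=W[k];print(n,k.sum(),np.percentile(Q,[2,98],axis=0))
E
```

```text
t 9.11 tcp [ 0.5423 -0.1587  0.3301] q [0.    0.677 0.736 0.   ] F [0.26 0.35 0.09] T [-0.05 -0.01 -0.01] op 0.0451
top 830 247 263 135 183 [ 0.53920741 -0.13034648  0.16      ] ((0.5392019748687744, -0.13061952590942383), (0.013666714541614056, 0.04038209468126297), 4.6614508628845215) 0.16068601028697643
red 2431 [[ 0.42050821 -0.15674511  0.01382382]
 [ 0.43558716 -0.11822087  0.15164213]]
purple 1793 [[ 0.57703559 -0.04874025  0.02962048]
 [ 0.59738757 -0.01016419  0.15217308]]
```

View pics/w3.png

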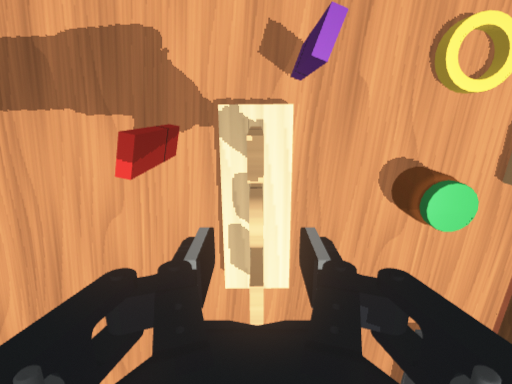

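The wrist view confirms the blank at (255,155). Its top measures 13.7 x 40.4 mm at z 0.161, yaw 4.7°. Red and purple are well clear. Next I'll grasp and lift it.

```bash
python3 - <<'E'
from h import *
env.movel([0.5392,-0.1306,0.25],0.25)
print(env.movel([0.5392,-0.1306,0.169],0.12,stop_force=12));st()
env.grip(0.0,70);s=st()
p=np.array(s['tcp_pos']);p[2]=.24;env.movel(p,.12);p[2]=.36;env.movel(p,.25);s=st()
c,R,t=cal("wrist");p,d=camera("wrist");np.savez('w4.npz',p=p,d=d,R=R,t=t,c=[c[k] for k in("fx","fy","cx","cy")])
q,_=camera("scene");cv2.imwrite('pics/w4.png',np.hstack([p[::1],cv2.resize(q[120:280,120:280],(288,384))[:, :]])[:, :800])
E
```

```text
False
t 10.47 tcp [ 0.5398 -0.1305  0.1697] q [0.    0.678 0.735 0.   ] F [-0.28  0.07 -0.07] T [-0.01 -0.01  0.02] op 0.0447
t 10.86 tcp [ 0.5395 -0.1307  0.1698] q [0.001 0.678 0.735 0.   ] F [-1.7   0.28  5.66] T [-0.06  0.48  0.02] op 0.0136
t 12.23 tcp [ 0.5389 -0.131   0.3586] q [-0.001  0.678  0.735 -0.001] F [-0.42  0.3  -0.67] T [ 0.04 -0.01 -0.05] op 0.0133
```

View pics/w4.png

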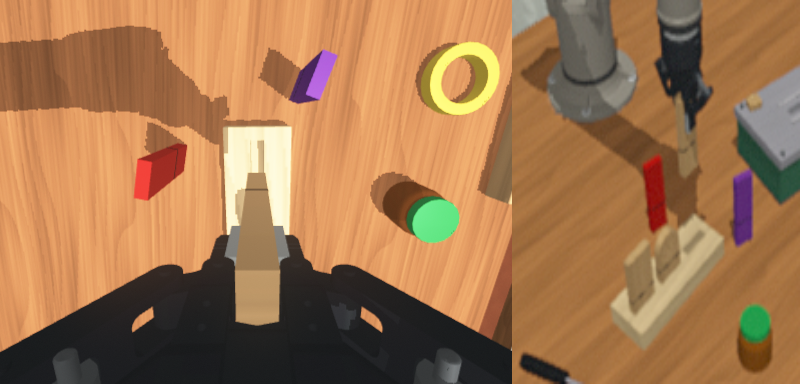

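The blank is held. Its face runs from the bottom end at (257,173) up to its top edge near (257,270), with the pencil line at about (257,188). The other two blanks are still in the rack. Next I'll measure the blank's pose in the hand.

```bash
cat > held.py <<'E'
from h import *
def held(f,tcp,yaw):
    z=np.load(f);p,d,R,t=z['p'],z['d'],z['R'],z['t'];c=dict(zip(("fx","fy","cx","cy"),z['c']));W=cloud(c,R,t,d)
    X=np.array([np.cos(yaw),np.sin(yaw),0]);Y=np.array([-np.sin(yaw),np.cos(yaw),0])  # blank axes
    L=W-tcp;a=L@X;b=L@Y;h=L[...,2]
    m=(abs(a)<.012)&(abs(b)<.04)&(h<-.02)&(h>-.175)&(d>0)&(d<.4)
    v,u=np.nonzero(m);front=m&(b>.008)
    rows=[]
    for r in range(v.min(),v.max(),4):
        k=np.nonzero(front[r])[0]
        if len(k)<6: continue
        rows.append((r,(k[0]+k[-1])/2,len(k),*(1e3*np.array([np.median(x[r,k]) for x in(a,b,h)])),p[r,int(k.mean())].mean()))
    for x in rows: print(np.round(x,1))
    k=np.array(rows);s=k[:,5]
    print('y fit',np.polyfit(s,k[:,4],1),'x fit',np.polyfit(s,k[:,3],1))
    # gray profile along centre col
    uc=int(np.median(u));print('col',uc,[int(p[r,uc-2:uc+3].mean()) for r in range(165,235)])
held('w4.npz',np.array([0.5389,-0.131,0.3586]),np.radians(4.6))
E
python3 held.py; python3 - <<'E'
from h import *
c,R,t=cal("wrist");print(c['fx'])
E
```

```text
[ 173.   256.    17.    -0.3   20.1 -154.5  136.7]
[ 1.770e+02  2.560e+02  1.900e+01 -2.000e-01  2.010e+01 -1.402e+02
  1.357e+02]
[ 181.   255.5   20.    -0.5   20.1 -127.5  135. ]
[ 1.850e+02  2.560e+02  2.100e+01 -1.000e-01  2.010e+01 -1.159e+02
  1.340e+02]
[ 1.890e+02  2.560e+02  2.300e+01 -1.000e-01  2.040e+01 -1.048e+02
  9.030e+01]
[ 1.930e+02  2.560e+02  2.300e+01 -1.000e-01  2.010e+01 -9.650e+01
  1.333e+02]
[197.  256.   25.   -0.   20.2 -87.9 132.7]
[201.  256.   25.   -0.   20.1 -80.5 132.3]
[205.  256.   27.   -0.   20.1 -73.6 131.3]
[209.  256.5  28.    0.3  20.  -67.5 130.7]
[213.  256.   29.    0.   20.1 -61.2 129.3]
[217.  256.5  30.    0.3  20.1 -55.9 129. ]
[221.  256.5  32.    0.3  20.1 -50.7 129. ]
[225.  256.5  32.    0.3  20.1 -46.  127.7]
[ 2.290e+02  2.555e+02  4.800e+01 -1.000e-01  2.000e+01 -4.180e+01
  1.270e+02]
[ 2.330e+02  2.555e+02  5.000e+01 -1.000e-01  2.000e+01 -3.780e+01
  1.257e+02]
[ 2.370e+02  2.560e+02  5.100e+01  1.000e-01  1.990e+01 -3.420e+01
  1.247e+02]
[ 2.410e+02  2.560e+02  5.300e+01  1.000e-01  2.000e+01 -3.030e+01
  1.237e+02]
[ 2.45e+02  2.56e+02  5.50e+01  2.00e-01  1.99e+01 -2.70e+01  1.23e+02]
[ 2.490e+02  2.560e+02  5.700e+01  2.000e-01  2.000e+01 -2.360e+01
  1.223e+02]
[253.  255.5  51.    0.5  19.8 -21.  122. ]
[257.  255.5  18.   -8.6  10.8 -34.9 120.7]
[261.  255.   20.   -8.9  11.6 -30.2 120. ]
[265.  255.5  18.   -8.6  11.8 -26.9 120.7]
[269.  255.5  20.   -8.5  11.7 -24.1 123. ]
[273.  256.   21.   -8.   11.9 -21.1 150.7]
y fit [-0.03809581 16.06239545] x fit [-0.0335902  -3.69797221]
col 256 [231, 231, 231, 231, 231, 231, 231, 212, 136, 136, 136, 135, 135, 135, 135, 135, 135, 135, 135, 134, 134, 134, 134, 118, 90, 110, 133, 133, 133, 133, 132, 132, 132, 132, 132, 131, 131, 131, 132, 131, 131, 130, 129, 130, 130, 129, 129, 129, 129, 129, 129, 128, 128, 128, 128, 128, 128, 127, 127, 128, 127, 126, 127, 126, 126, 126, 126, 125, 125, 125]
290.149365491399
```

The blank is vertical and centred on the TCP within 0.1 mm. The line is 105 mm below the TCP, so the lower end is at -160 mm. Next I'll hover over the slot and correct the residual arm error before descending.

```bash
python3 - <<'E'
from h import *
S=np.array([.5271,.2136]);q=quat(np.radians(80.08))
env.reach([*S,.31],q);env.dwell(.2);s=st()
env.movel([*S,.285],.1,rot=q);env.dwell(.2);s=st()
e=S-np.array(s['tcp_pos'])[:2]
C=S+e;env.movel([*C,.279],.05,rot=q);env.dwell(.3);s=st();print('err',S-np.array(s['tcp_pos'])[:2])
c,R,t=cal("wrist");p,d=camera("wrist");np.savez('w5.npz',p=p,d=d,R=R,t=t,c=[c[k] for k in("fx","fy","cx","cy")])
cv2.imwrite('pics/w5.png',cv2.resize(p[100:260,180:340],(640,640),interpolation=cv2.INTER_CUBIC)[:600])
E
```

```text
t 13.84 tcp [0.5278 0.2123 0.31  ] q [ 0.     0.766  0.642 -0.   ] F [-0.55  0.14 -0.7 ] T [ 0.03  0.01 -0.01] op 0.0135
t 14.44 tcp [0.5273 0.2139 0.2855] q [0.    0.766 0.643 0.   ] F [-0.01  0.03  0.07] T [ 0.05 -0.01 -0.01] op 0.0133
t 15.01 tcp [0.527  0.2134 0.2791] q [0.    0.766 0.643 0.   ] F [ 0.21  0.12 -2.02] T [-0.02  0.    0.01] op 0.0129
err [0.00014636 0.00019121]
```

View pics/w5.png

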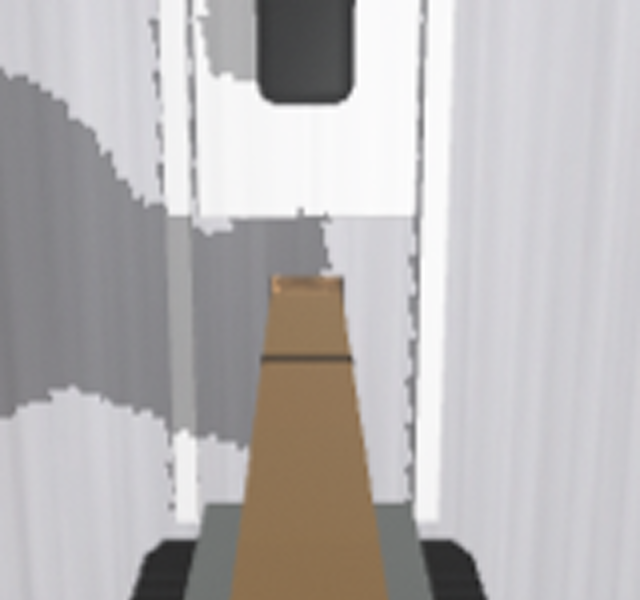

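The blank's tip at (305,285) in the crop covers the slot mouth. Next I'll descend with a force stop.

```bash
python3 - <<'E'
from h import *
S=np.array([.5271,.2136]);q=quat(np.radians(80.08))
e=S-np.array(env.get_state()['tcp_pos'])[:2]
hit=env.movel([.5271+e[0],.2136+e[1],.235],.04,rot=q,stop_force=6);print(hit);s=st()
E
```

```text
False
t 16.31 tcp [0.5274 0.2139 0.2353] q [0.    0.766 0.643 0.   ] F [-1.12  0.27 -0.58] T [0.01 0.07 0.02] op 0.013
```

It went in without contact (lower end at z≈0.075). Now I'll press down.

```bash
cat >> h.py <<'E'
def lineh():
    """height of pencil line by ray onto the blank's +y face"""
    s=env.get_state();c,R,t=cal("wrist");p,d=camera("wrist");tcp=np.array(s['tcp_pos']);W=cloud(c,R,t,d)
    y=np.radians(-9.92);Y=np.array([-np.sin(y),np.cos(y),0])
    g=p[150:240,250:263].mean((1,2));
    o=-R.T@t;out=[]
    for r in range(150,240):
        D=R.T@np.array([(256-c["cx"])/c["fx"],(r-c["cy"])/c["fy"],1]);k=((tcp+.0201*Y-o)@Y)/(D@Y);out.append((o+k*D)[2])
    return p,g,np.array(out),tcp
E
python3 - <<'E'
from h import *
q=quat(np.radians(80.08));s=env.get_state()
print(env.movel([.5270,.2135,.222],.03,rot=q,stop_force=15));st()
print(env.movel([.5270,.2135,.215],.03,rot=q,stop_force=15));env.dwell(.3);st()
p,g,z,tcp=lineh();print([(150+i,int(a),round(1e3*(b),1)) for i,(a,b) in enumerate(zip(g,z)) if 18<i<60])
cv2.imwrite('pics/w6.png',cv2.resize(p[100:260,180:340],(640,640),interpolation=cv2.INTER_CUBIC)[:600])
E
```

```text
False
t 16.89 tcp [0.5272 0.2137 0.2223] q [0.    0.766 0.643 0.   ] F [ 0.29 -0.57  3.25] T [-0.17 -0.04  0.  ] op 0.0134
False
t 17.57 tcp [0.5272 0.2137 0.2154] q [0.    0.766 0.643 0.   ] F [-0.21 -1.66  4.48] T [-0.17  0.07 -0.01] op 0.0132
[(169, 233, np.float64(43.6)), (170, 198, np.float64(47.9)), (171, 207, np.float64(52.1)), (172, 206, np.float64(56.2)), (173, 206, np.float64(60.1)), (174, 206, np.float64(63.9)), (175, 206, np.float64(67.6)), (176, 206, np.float64(71.1)), (177, 206, np.float64(74.6)), (178, 206, np.float64(77.9)), (179, 206, np.float64(81.2)), (180, 205, np.float64(84.3)), (181, 205, np.float64(87.4)), (182, 197, np.float64(90.4)), (183, 182, np.float64(93.3)), (184, 171, np.float64(96.1)), (185, 142, np.float64(98.8)), (186, 129, np.float64(101.5)), (187, 129, np.float64(104.1)), (188, 115, np.float64(106.6)), (189, 79, np.float64(109.1)), (190, 87, np.float64(111.5)), (191, 116, np.float64(113.9)), (192, 116, np.float64(116.2)), (193, 115, np.float64(118.4)), (194, 115, np.float64(120.6)), (195, 115, np.float64(122.7)), (196, 115, np.float64(124.8)), (197, 114, np.float64(126.8)), (198, 114, np.float64(128.8)), (199, 114, np.float64(130.7)), (200, 114, np.float64(132.6)), (201, 114, np.float64(134.4)), (202, 113, np.float64(136.3)), (203, 113, np.float64(138.0)), (204, 113, np.float64(139.8)), (205, 113, np.float64(141.5)), (206, 113, np.float64(143.1)), (207, 112, np.float64(144.7)), (208, 112, np.float64(146.3)), (209, 112, np.float64(147.9))]
```

View pics/w6.png

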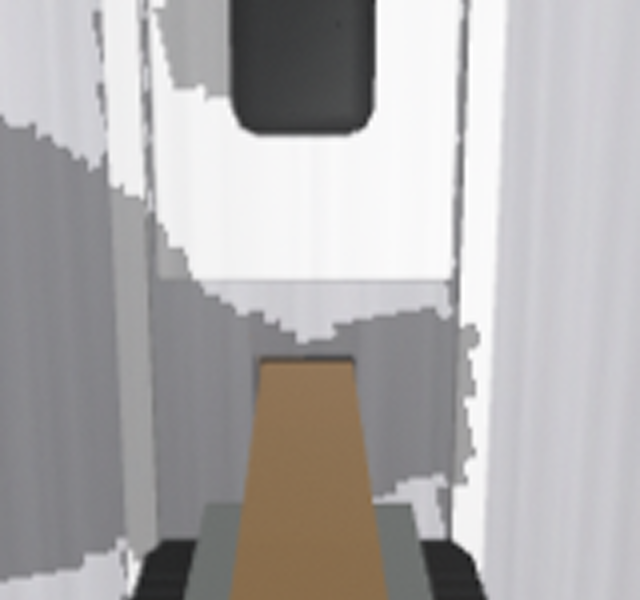

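The blank is through the slot. The dark row 189–190 at its foot projects to z≈110 mm, though that could be the line or just the gap. I'll check for slip against the earlier picture, average the force, and look from the other cameras.

```bash
python3 - <<'E'
from h import *
p,_=camera("wrist");w4=np.load('w4.npz')['p']
for n,a in(('w4',w4),('now',p)): 
    g=a[255:335,250:263].mean((1,2));print(n,'top edges rows',[(255+i,int(g[i+1]-g[i])) for i in range(79) if abs(g[i+1]-g[i])>4])
F=[]
for i in range(10): env.dwell(.05);F.append(env.get_state()['force'])
print('F',np.mean(F,0),np.std(F,0));st()
a,_=camera("scene");b,_=camera("side")
a=cv2.resize(a[120:205,240:330],(396,374),interpolation=cv2.INTER_CUBIC);b=cv2.resize(b[170:275,205:305],(380,374),interpolation=cv2.INTER_CUBIC)
cv2.imwrite('pics/fin.png',np.hstack([a,b]))
E
```

```text
w4 top edges rows [(269, 13), (270, 13), (323, -23), (324, -59), (325, -29)]
now top edges rows [(269, 12), (270, 12), (323, -21), (324, -52), (325, -25)]
F [-0.11980621 -0.2196179   5.22977028] [0.37941852 0.40227303 0.69540673]
t 18.18 tcp [0.5272 0.2137 0.2154] q [0.    0.766 0.643 0.   ] F [-0.64 -0.63  4.28] T [-0.19  0.03 -0.03] op 0.0133
```

View pics/fin.png

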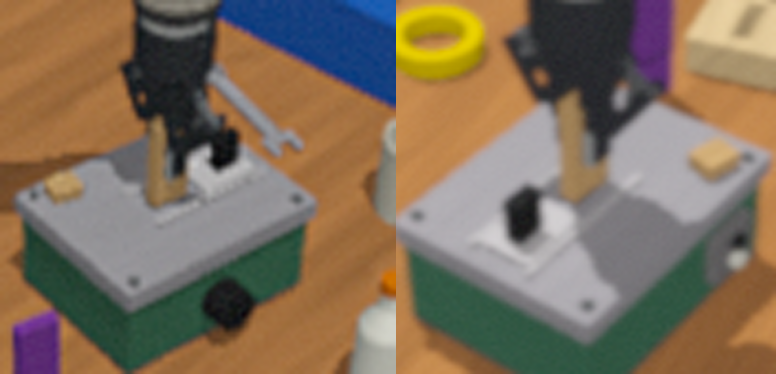

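No slip: the blank's top edges sit on the same rows as before. The mean push is 5.2 N, plus about 0.6 N for the blank's weight. By kinematics the line is about 0.5 mm high, so I'll trim that and hand in.

```bash
python3 - <<'E'
from h import *
env.movel([.5270,.2135,.2144],.01,rot=quat(np.radians(80.08)),stop_force=10);env.dwell(.4)
F=[]
for i in range(8): env.dwell(.05);F.append(env.get_state()['force'])
print(np.mean(F,0));st();job.job_done()
E
```

```text
[-0.19679503 -0.476664    5.92933526]
t 19.32 tcp [0.5272 0.2137 0.2148] q [0.    0.766 0.643 0.   ] F [-0.27 -0.35  6.76] T [-0.18  0.02 -0.02] op 0.0128
the job is handed in; nothing more can be done
```

I slid the shutter open and took the 14 x 40 mm blank from the rack. I passed it through the slot and pressed it onto the pad. I handed the job in at 19.3 s, still gripping and pressing.

**Last checks**
- **Shutter:** it slid about 58 mm to its end stop, and a second push moved it only 0.7 mm.
- **Slot:** the blank went in with no contact.
- **Pad:** the mean push was 5.9 N, plus about 0.6 N for the blank's weight, against 6.5 N expected at 10 mm.
- **Pencil line:** it is at about z = 0.110 m by kinematics, so level with the cover. The wrist view could not tell the line from the dark slot gap, so I did not see this directly.
- **Grip:** the blank had not slipped when compared before and after pressing, ahead of the final 0.6 mm trim.
- **Everything else:** after the lift the other two blanks were still in the rack. In the last pictures the offcut was still on the cover; I did not check the rest item by item.

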